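# Wedge the laser shield shut

### The job

The hinged laser shield by the flow cell has lost its latch. Swing the panel shut against its stop, then take the beige wedge, slide it thin end first from the robot's side under the half of the panel away from the hinge, and tap it in a little at a time until it is jammed firmly (a squeeze of about 10 N) and the panel stays put. Then let go; do not force it, because the panel is brittle, and leave the other things where they are.

Things in the scene. Friction and masses are not known exactly. Their poses are not given: they have to be found in the camera images.
- shield: Fixed frame of a low laser shield, a hinge post at one end and a stop post at the other. Origin on the table (height 0) below the middle of the shut panel; x points through the shut panel from the front (robot) side to the back, y along it towards the hinge, z up. The vertical hinge axis is at x=0, y=+120 mm
- sill_mark (a point): Point on the shield's frame at table height (0), 60 mm along -y from the shield's origin. A level black sill plate lies here, in front of and under the panel (shield frame x -190 to +80, y -137 to +87 mm); its flat top is 4 to 12 mm above the table, shimmed differently each time and not measured
- panel (a joint): Angle of the hinged panel, rad: 0 = shut against its stop, growing as its free end swings towards the front (-x of the shield). Hinge friction is light (about 0.03 N m); the panel stays where it is left
- panel_edge (a point): Lower hinge corner of the amber panel with aluminium edges, 240 mm from the hinge to its free end, 10 mm thick, lower edge 24 mm and top edge 100 mm above the table (gap above the sill 12 to 20 mm). The point is on the hinge axis at the lower edge; the panel runs along its own -y to its free end, its front face looks to -x. Brittle: a load over 18 N breaks it
- wedge_grip (a point): Centre of the handle of the loose beige plastic wedge (about 100 g), 40 mm above its underside; x points to the wedge's thin nose, z up. The handle is an upright block on the heel, 30 mm along x, 24 mm wide, its top 58 mm above the underside; its middle is 145 mm behind the nose
- wedge_nose (a point): Tip of the wedge's nose, on its underside; same axes as wedge_grip. The wedge is 160 mm long and 24 mm wide; 5 mm high at the nose, rising at 10 degrees (0.18) over 120 mm to 26 mm at the heel
- wedge: The same wedge; origin on its underside, half-way along, 65 mm ahead of the handle's middle; same axes. Friction is about 0.6, so a jammed wedge holds itself; the push to drive it in is 1.5 to 2.5 times the squeeze that is left after letting go, and grows by some 3 to 5 N per mm once it touches the panel
- objective: Bystander: steel microscope objective standing nose down; origin under its middle
- fitting: Bystander: small beige knurled screw fitting, 20 mm across and 16 mm high, standing on the sill plate near its front hinge-side corner; origin under its middle
- oil: Bystander: small amber oil bottle, 32 mm across, 65 mm high; origin under its middle
- slidebox: Bystander: blue plastic slide box, 85 x 35 x 32 mm; origin under its middle
- dish: Bystander: clear shallow dish, 90 mm across; origin under its middle
- driver: Bystander: screwdriver lying down, 160 mm long; origin under its middle
Mind the look-alikes: they are no part of the job. Of the things that look like the wedge, the larger one is meant.

How it is judged:
On the way, in this order (a step that is already met when the one before it is completed fails the run):
1. the panel is swung shut against its stop, the wedge not yet under it (value of joint panel below 0.03 rad and not (x of wedge_nose in the frame of shield above 0.01 m and y of wedge_nose in the frame of shield between -0.115 and 0 m and z of wedge_nose in the frame of shield between 0.001 and 0.02 m)), for 0.2 s.
2. the wedge's nose is under the half of the panel away from the hinge, from the front, the panel still shut (x of wedge_nose in the frame of shield above 0.01 m and y of wedge_nose in the frame of shield between -0.115 and 0 m and z of wedge_nose in the frame of shield between 0.001 and 0.02 m and value of joint panel below 0.03 rad), for 0.1 s.
At the end, for the whole second after the job is handed in: The panel is shut (within 0.03 rad); the wedge lies flat on the sill (within 0.12 rad), at rest, pointing from front to back (within 0.5 rad), its nose at least 10 mm behind the panel's middle plane, under the half away from the hinge, and squeezed against the panel with 5 to 18 N by itself (all of step 2 and contact force between wedge and shield between 5 and 18 N and angle between wedge's own z axis and vertical below 0.12 rad and angle between the x axis of wedge and the x axis of shield, either way round below 0.5 rad and linear speed of wedge below 0.01 m/s); the robot touches nothing.
It fails at once if the brittle shield is loaded with more than 18 N (contact force between shield and anything else above 18 N).
It fails at once if another thing is moved by more than 20 mm (distance of any of objective, fitting, oil, slidebox, dish, driver from where it was at the start of the episode above 0.02 m).
It also fails if it takes over 70 s, if anything falls off the work surface, if the arm or the gripper's body presses on something with over 40 N, if the wrist force passes 120 N, or if a joint passes its speed limit or range.

### The arm

A 6-joint arm with a two-finger parallel gripper is mounted at the origin on the work surface. World frame = base frame: x ahead of the robot, y to its left, z up, the work surface at z = 0. Lengths are in m, angles in rad, forces in N, time in s.
With the tool pointing down it reaches from about 0.35 to 0.875 m from the base axis. Payload 15.5 kg.
Tool frame: the origin (TCP) lies at the very end of the fingers, on their centre line; the grasp point (between the pads) lies 19 mm behind it; y points along the fingers, z is the direction in which the jaws open and shut, and the axes are right-handed (so a half turn about y gives the same grasp; the last joint's range is limited). The gripper opens to 85 mm and grips with 20 to 120 N. Pads are 22 mm wide; open, the fingers measure 114 mm over their backs; the gripper's body (76 mm by 85 mm) begins 54 mm behind the grasp point. The pads swing forward as they close: fully open they stand 13 mm farther back than shut.
Start: joints at [1.111, 0.494, 1.345, -0, 1.302, -0.096], TCP at [0.222, 0.584, 0.231] pointing down, gripper open.
Joint ranges: [-2.91, 2.91], [-0.82, 2.16], [0.22, 2.67], [-1.22, 4.37], [0.12, 2.79], [-3.08, 3.08]. Speed limits (rad/s): [1.89, 1.89, 2.57, 3.01, 3.01, 3.01].

### API

Orientations are given as a 3x3 rotation matrix whose columns are the frame's x, y, z axes.
In Python, from cell import bot gives the robot as it stands.
- The arm moves only by the tool move_arm, never from a script. Its argument "rows" is a list of rows, each an object with "dp": the shift along the tool's x, y, z in units of 0.5 m (1.0 is 0.5 m), a list of three; "yaw": the turn about the tool's y in units of 180 degrees (1.0 is 180 degrees). In form: [{"dp": [tx, ty, tz], "yaw": yaw}, ...]. A call has 1 to 12 rows; each row shifts and turns the commanded pose from where the row before left it, along the tool's axes as they then stand; what a row does not reach is not made up. A row lasts 1/8 s, in which the tool goes at most 62.5 mm and 10.7 degrees, less where a joint would pass 70% of its speed; a pose out of reach is approached as far as the arm can. A call with a number of a shift or a turn outside -1 to 1 is refused whole. A call with a gripper value outside its range is refused whole. "hand" is the opening, from -1 (shut) to 1 (fully open), so that 0 is half open, set as the call begins (left out, the last holds). The fingers move at their own pace and stop on an object; "newtons" is the grip in N (left out, the last holds). Time passes only in rows, so rows that do not move let the fingers close. It gives the time, the measured TCP pose, the force and the opening at its end, in the units of the state.
- bot.read_state(): the state, without advancing time (a new reading comes with each control period).
- bot.grab_frame(name): name is "scene" or "top" or "wrist"; returns a dict with "img" (480x640x3 uint8, red, green, blue), "vfov" (degrees; the focal length in pixels is half the picture's height over the tangent of half this angle, whatever the lens; pixels are square), "cx", "cy" (the principal point, pixels), "R" (3x3) and "t" (3): a world point X has camera coordinates R X + t. Camera axes: x right, y down, z forward; pixel columns grow to the right and rows downward; lengths in m; the calibration is good to about 2 mm. The wrist camera is an equidistant fisheye: a pixel r from the principal point sees the ray r / f radians off the axis. A picture is of the moment at which its call begins. There is no depth.
- bot.job_done(): hands the job in, once; it reports no verdict.
The state is a dict: "time_s": time; "q": joint angles; "dq": joint speeds; "effort": joint torques, N m; "eef_pos": TCP position; "tool_rot": TCP orientation; "contact_force": force on the tool from outside, world axes, zero at the start; "torque": the same for the moment, N m; "gripper_width": finger opening in m.
Only numpy, scipy, OpenCV 4.12 (cv2) and the standard library are available. Lean on these libraries where they do the work, as an engineer would, in place of code of your own. Each camera call takes 0.05 s, during which the arm holds its last target. There are 200 camera calls.

## Working session

There is one attempt and no reset: what is moved stays moved. The work goes in short steps, Python scripts to look and compute and a tool call to move; the robot and the scene stay as the last step left them, time stands still between calls to the robot, and variables do not carry over. Pictures are saved under pics/ and viewed, about 8 in all and at most 12, crops included, and the job is handed in when it is done.

Besides the shell and the picture viewer there is one more tool, called after "Request:" by a JSON object that holds its "fn" and its "kwargs". move_arm: Moves the arm, as the interface text tells. Shifts and turns lie within -1 to 1; 1 stands for 0.5 m of shift or 180 degrees of turn. Its arguments: {"type":"object","properties":{"rows":{"type":"array","items":{"type":"object","properties":{"dp":{"type":"array","items":{"type":"number"}},"yaw":{"type":"number"}}}},"hand":{"type":"number"},"newtons":{"type":"number"}},"required":["rows"]}

```bash
mkdir -p pics; ls
cat > h.py <<'E'
import numpy as np, cv2
from cell import bot
def ray(f,u,v):
    fl=240/np.tan(np.radians(f["vfov"])/2)
    d=np.array([(u-f["cx"])/fl,(v-f["cy"])/fl,1.]); R=np.array(f["R"]); t=np.array(f["t"])
    return -R.T@t, R.T@d
def onz(f,u,v,z):
    c,d=ray(f,u,v); return c+d*(z-c[2])/d[2]
def proj(f,X):
    fl=240/np.tan(np.radians(f["vfov"])/2)
    p=np.array(f["R"])@np.array(X)+np.array(f["t"]); return f["cx"]+fl*p[0]/p[2], f["cy"]+fl*p[1]/p[2]
def save(f,n,box=None,s=1):
    im=f["img"][:,:,::-1]
    if box: im=im[box[1]:box[3],box[0]:box[2]]
    cv2.imwrite("pics/"+n,cv2.resize(im,None,fx=s,fy=s,interpolation=cv2.INTER_CUBIC))
E
python3 - <<'E'
from h import *
import pickle
F={n:bot.grab_frame(n) for n in("top","scene")}
pickle.dump(F,open("F0.pkl","wb"))
for n,f in F.items():
    save(f,n+"0.png",None,1.25); print(n,f["vfov"],f["cx"],f["cy"],-np.array(f["R"]).T@f["t"]); print(np.round(f["R"],3))
print(bot.read_state())
E
```

```text
pics
top 48.70512055630956 323.1629124304401 246.2792781665489 [0.37167786 0.0077854  1.16002346]
[[-0.    -0.999  0.037]
 [-0.988 -0.005 -0.157]
 [ 0.157 -0.036 -0.987]]
scene 55.487340568601354 321.57088003321155 237.9455344289398 [1.1583122  0.05068042 0.87800176]
[[-0.104  0.995  0.009]
 [ 0.802  0.089 -0.59 ]
 [-0.588 -0.054 -0.807]]
{'time_s': 0.1, 'q': array([ 1.11149698e+00,  4.94109805e-01,  1.34609268e+00, -1.03963556e-05,
        1.30249142e+00, -9.55204848e-02]), 'dq': array([-9.04995593e-05, -2.11170478e-04, -3.25497809e-03,  6.57070322e-05,
       -6.61226771e-04,  1.06372522e-03]), 'effort': array([ 2.39310888e-03, -8.83593464e+01, -3.84559572e+01,  2.38920011e-04,
        4.87961966e-03, -2.66545322e-05]), 'eef_pos': array([0.22224344, 0.58379366, 0.2307589 ]), 'tool_rot': array([[ 9.34559910e-01, -4.79220387e-04,  3.55805488e-01],
       [-3.55805798e-01, -9.91563209e-04,  9.34559389e-01],
       [-9.50562798e-05, -9.99999394e-01, -1.09718462e-03]]), 'contact_force': array([ 0.15660043, -0.02451417, -0.12836611]), 'torque': array([-0.02043327,  0.00016331, -0.03392611]), 'gripper_width': 0.0853903962059383}
```

View pics/top0.png

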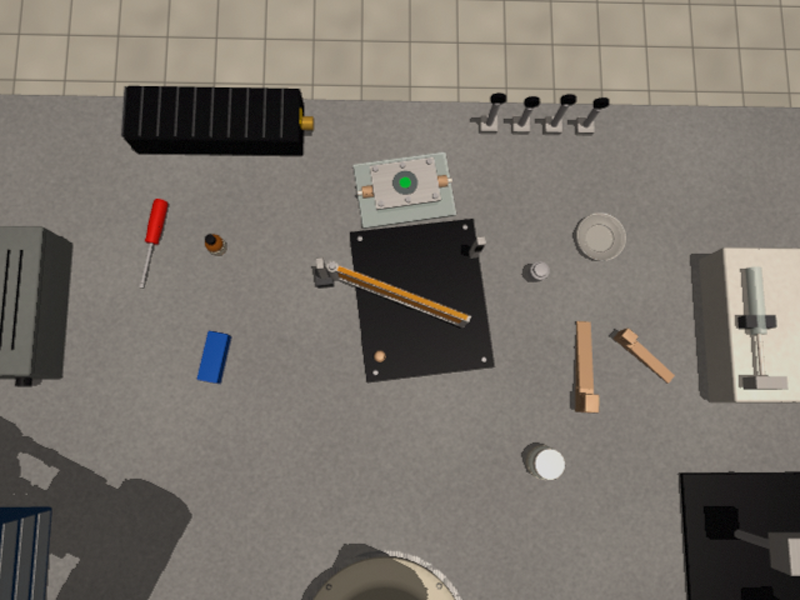

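View pics/scene0.png

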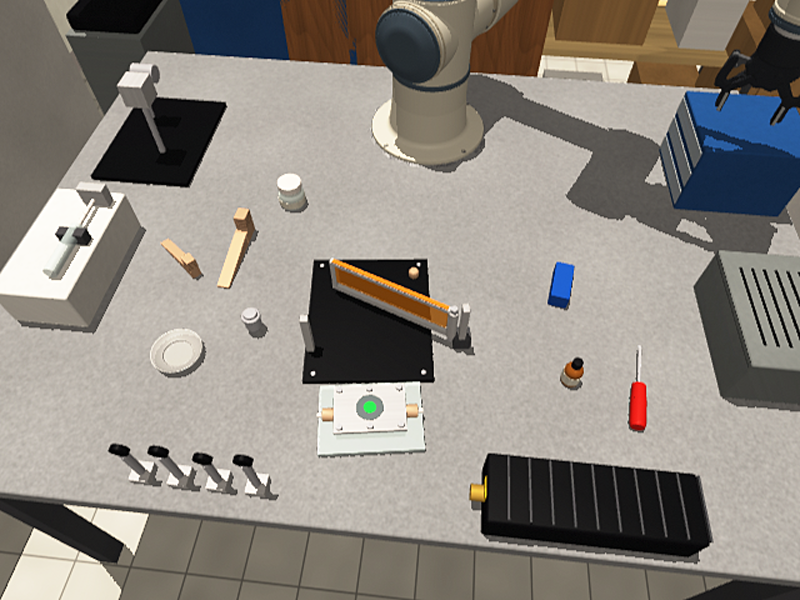

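Top view (800-px scale): sill corners are near (350,232), (474,220), (494,367) and (368,382). The hinge is near (333,268) and the free panel end near (467,321). The larger wedge has its nose at (584,322) and handle at (590,402), with the smaller look-alike to its right. The fitting is at (380,356). The scene view agrees.

```bash
python3 - <<'E'
from h import *
import pickle
F=pickle.load(open("F0.pkl","rb")); f=F["top"]; im=f["img"]; 
hsv=cv2.cvtColor(im,cv2.COLOR_RGB2HSV)
# sill: dark region
def big(m,x0,x1,y0,y1):
    k=np.zeros(m.shape,np.uint8); k[y0:y1,x0:x1]=1; m=(m&(k>0)).astype(np.uint8)
    cs=cv2.findContours(m,cv2.RETR_EXTERNAL,cv2.CHAIN_APPROX_NONE)[0]; return max(cs,key=cv2.contourArea)
dark=hsv[:,:,2]<60
c=big(dark|(hsv[:,:,1]>110),270,402,168,312); 
h=cv2.convexHull(c); r=cv2.approxPolyDP(h,8,True)[:,0]; print("sill px",r.tolist())
# sill edges: fit lines to contour points near each side
C=[(280,185.6),(379,176),(395,293.6),(294.4,305.6)]
pts=c[:,0].astype(float); L=[]
for i in range(4):
    a=np.array(C[i]);b=np.array(C[(i+1)%4]);d=(b-a)/np.linalg.norm(b-a);n=np.array([-d[1],d[0]])
    s=(pts-a)@d; e=(pts-a)@n; k=(s>12)&(s<np.linalg.norm(b-a)-12)&(abs(e)<4)
    vx,vy,x,y=cv2.fitLine(pts[k].astype(np.float32),cv2.DIST_HUBER,0,.01,.01).ravel(); L.append(np.cross([x,y,1],[x+vx,y+vy,1])); 
cor=[]
for i in range(4):
    p=np.cross(L[i-1],L[i]); cor.append(p[:2]/p[2])
W=np.array([onz(f,*p,.008) for p in cor]); print("corners px",np.round(cor,1).tolist()); print(np.round(W,4))
S=np.array([[80,87],[80,-137],[-190,-137],[-190,87]])/1e3
# rigid fit
mS,mW=S.mean(0),W[:,:2].mean(0); H=(S-mS).T@(W[:,:2]-mW); th=np.arctan2(H[0,1]-H[1,0],H[0,0]+H[1,1])
R=np.array([[np.cos(th),-np.sin(th)],[np.sin(th),np.cos(th)]]); o=mW-R@mS
print("shield th",th,"o",o,"res mm",np.round(((S@R.T+o)-W[:,:2])*1e3,1).tolist())
print("hinge",o+R@[0,.12])
# beige
be=(hsv[:,:,0]>5)&(hsv[:,:,0]<20)&(hsv[:,:,1]>60)&(hsv[:,:,2]>100)
c=big(be,450,482,250,340); r=cv2.minAreaRect(c); print("wedge rect",r,cv2.boxPoints(r).round(1).tolist())
c=big(be,295,312,275,292); M=cv2.moments(c); p=(M['m10']/M['m00'],M['m01']/M['m00']); fw=onz(f,*p,.02)[:2]; print("fitting",fw,"shield",R.T@(fw-o))
c=big((hsv[:,:,0]>10)&(hsv[:,:,0]<25)&(hsv[:,:,1]>150),255,385,205,270); r=cv2.minAreaRect(c); print("panel",r); 
for q in cv2.boxPoints(r): print(q.round(1),(R.T@(onz(f,*q,.1)[:2]-o)).round(4))
save(f,"w0.png",(440,240,540,345),6); save(F["scene"],"w1.png",(120,150,240,240),6)
pickle.dump((R,o,th),open("sh.pkl","wb"))
E
python3 -c "
import cv2,numpy as np
a=cv2.imread('pics/w0.png');b=cv2.imread('pics/w1.png');b=cv2.resize(b,(480,360));a=cv2.resize(a,(300,315),interpolation=3)
print(a.shape);c=np.zeros((360,780,3),np.uint8);c[:315,:300]=a;c[:,300:]=b;cv2.imwrite('pics/w.png',c)"
```

```text
sill px [[378, 175], [394, 292], [294, 305], [270, 216], [280, 186]]
corners px [[279.6, 185.9], [377.6, 175.2], [394.2, 292.4], [293.1, 304.7]]
[[ 0.6913  0.0628  0.008 ]
 [ 0.7183 -0.1576  0.008 ]
 [ 0.4541 -0.1895  0.008 ]
 [ 0.4271  0.0304  0.008 ]]
shield th 0.12155492482872934 o [ 0.62426275 -0.03202244] res mm [[1.8, 1.2], [2.0, -0.7], [-1.9, -1.5], [-2.0, 0.9]]
hinge [0.60971205 0.08709212]
wedge rect ((468.4052734375, 293.1299133300781), (73.50143432617188, 15.4172945022583), 83.23382568359375) [[456.3999938964844, 257.5], [471.70001220703125, 255.6999969482422], [480.3999938964844, 328.70001220703125], [465.1000061035156, 330.5]]
fitting [0.46923563 0.00793458] shield [-0.14903819  0.05846012]
panel ((320.9430847167969, 235.4429473876953), (109.77396392822266, 8.854586601257324), 21.10483741760254)
[268.1 219.8] [-0.016   0.1156]
[271.3 211.5] [0.0003 0.1073]
[373.7 251.1] [-0.1048 -0.0898]
[370.6 259.3] [-0.1208 -0.0811]
(315, 300, 3)
```

View pics/w.png

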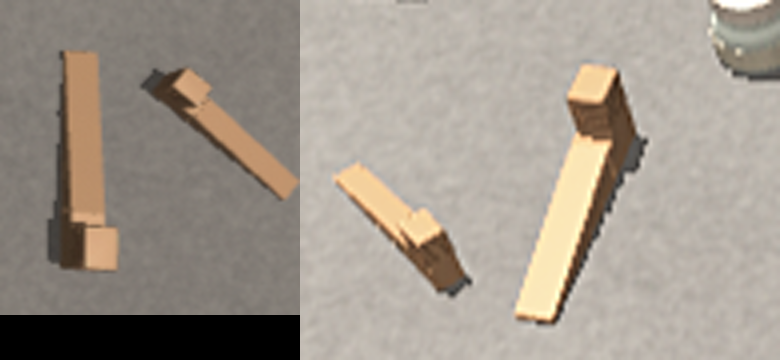

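Run:
```python
from h import *
import pickle
F=pickle.load(open("F0.pkl","rb")); f=F["top"]; R,o,th=pickle.load(open("sh.pkl","rb"))
h=onz(f,440+100/3,240+248.5/3,.058); n=onz(f,440+79.5/3,240+52/3,.005)
d=(n-h)[:2]; print("handle",h,"nose",n,"len",np.linalg.norm(d),"ang",np.arctan2(d[1],d[0]))
g=F["scene"] # crop (120,150) scale 4
print("scene handle",onz(g,120+(593-300)/4,150+84/4,.058),"nose",onz(g,120+(538-300)/4,150+320/4,.005))
for n,p in dict(postfar=(0,-.12),free=(0,-.12)).items(): print(n,o+R@p)
for xs in(.04,.08,.02): print(xs,"handle at",o+R@[xs-.145,-.06])
for a in (.514,): print()
# panel angle from top edge
v=np.array([-.1128,-.0855])-np.array([-.008,.1115]); print("panel ang",np.arctan2(-v[0],-v[1]))
```

```text
handle [ 0.38760373 -0.34522348  0.058     ] nose [ 0.53243882 -0.35338552  0.005     ] len 0.14506488672124437 ang -0.05629447785361525
scene handle [ 0.39118513 -0.34271729  0.058     ] nose [ 0.5364995  -0.34822461  0.005     ]
postfar [ 0.63881344 -0.15113699]
free [ 0.63881344 -0.15113699]
0.04 handle at [ 0.52731286 -0.10431157]
0.08 handle at [ 0.56701771 -0.09946134]
0.02 handle at [ 0.50746043 -0.10673669]

panel ang 0.4889028636298347
```

The wedge length checks out at 145 mm from handle to nose, and the panel is open about 0.49 rad. I'll rotate the tool to the shield heading with the fingers shut, then go in front of the panel.

Request:
{"fn": "move_arm", "kwargs": {"rows": [{"dp": [0,0,0],"yaw": -0.0515},{"dp": [0,0,0],"yaw": -0.0515},{"dp": [0,0,0],"yaw": -0.0515},{"dp": [0,0,0],"yaw": 0}], "hand": -1, "newtons": 40}}

```text
time_s: 0.6
eef_pos: [0.2223, 0.5839, 0.231]
tool_rot: [[0.993, -0.0, -0.121], [0.121, -0.001, 0.993], [-0.0, -1.0, -0.001]]
contact_force: [0.7, 0.5, 0.0]
gripper_width: 0.0126
```

Request:
{"fn": "move_arm", "kwargs": {"rows": [{"dp": [0.029,0,-0.121],"yaw": 0},{"dp": [0.029,0,-0.121],"yaw": 0},{"dp": [0.029,0,-0.121],"yaw": 0},{"dp": [0.029,0,-0.121],"yaw": 0},{"dp": [0.029,0,-0.121],"yaw": 0},{"dp": [0.029,0,-0.121],"yaw": 0},{"dp": [0.029,0,-0.121],"yaw": 0},{"dp": [0.029,0,-0.121],"yaw": 0},{"dp": [0.029,0,-0.121],"yaw": 0},{"dp": [0.029,0,-0.121],"yaw": 0},{"dp": [0.029,0,-0.121],"yaw": 0},{"dp": [0.029,0,-0.121],"yaw": 0}]}}

```text
time_s: 2.1
eef_pos: [0.4835, -0.1177, 0.2314]
tool_rot: [[0.993, 0.0, -0.116], [0.116, 0.0, 0.993], [0.0, -1.0, -0.0]]
contact_force: [1.6, 1.5, 0.7]
gripper_width: -0.0
```

```bash
cat > st.py <<'E'
from h import *
import pickle
R,o,th=pickle.load(open("sh.pkl","rb"))
s=bot.read_state(); p=s["eef_pos"]; T=np.array(s["tool_rot"]); F=np.array(s["contact_force"])
print("t",s["time_s"],"world",np.round(p,4),"shield",np.round(R.T@(p[:2]-o),4),"head",np.arctan2(T[1,0],T[0,0]).round(4),"F_sh",np.round(R.T@F[:2],2),"Fz",F[2].round(2),"w",s["gripper_width"])
E
python3 st.py
```

```text
t 2.1 world [ 0.4835 -0.1177  0.2314] shield [-0.1501 -0.0679] head 0.1164 F_sh [1.75 1.28] Fz 0.65 w -2.4494687814379897e-05
```

Request:
{"fn": "move_arm", "kwargs": {"rows": [{"dp": [0,0.081,0],"yaw": 0},{"dp": [0,0.081,0],"yaw": 0},{"dp": [0,0.081,0],"yaw": 0},{"dp": [0,0.081,0],"yaw": 0},{"dp": [0,0,0],"yaw": 0}]}}

```text
time_s: 2.72
eef_pos: [0.4816, -0.1149, 0.0675]
tool_rot: [[0.993, -0.005, -0.118], [0.118, 0.002, 0.993], [-0.004, -1.0, 0.002]]
contact_force: [-0.2, -0.1, 0.7]
gripper_width: -0.0002
```

Request:
{"fn": "move_arm", "kwargs": {"rows": [{"dp": [0.018,0,0],"yaw": 0},{"dp": [0.018,0,0],"yaw": 0},{"dp": [0.018,0,0],"yaw": 0},{"dp": [0.018,0,0],"yaw": 0},{"dp": [0.018,0,0],"yaw": 0},{"dp": [0,0,0],"yaw": 0}]}}

```text
time_s: 3.48
eef_pos: [0.5285, -0.1099, 0.0693]
tool_rot: [[0.993, 0.0, -0.122], [0.122, -0.0, 0.993], [0.0, -1.0, -0.0]]
contact_force: [0.1, -0.6, 0.1]
gripper_width: 0.0001
```

```bash
python3 st.py; python3 -c "
from h import *
f=bot.grab_frame('top'); save(f,'t1.png',(250,150,410,320),3)"
```

```text
t 3.475 world [ 0.5285 -0.1099  0.0693] shield [-0.1045 -0.0657] head 0.1219 F_sh [-0.02 -0.61] Fz 0.09 w 0.00013128681726996857
```

View pics/t1.png

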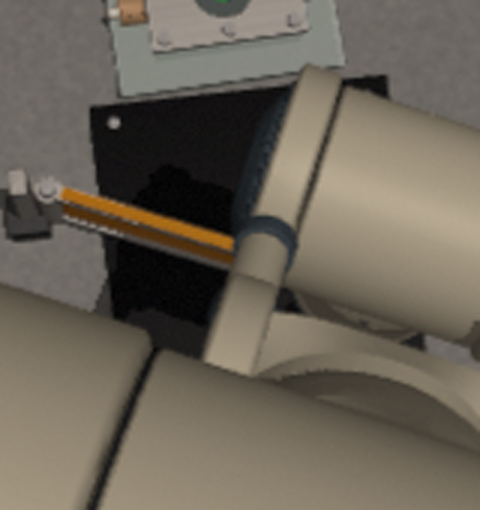

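The panel is moving with the finger and the contact is light. I'll continue at a moderate rate, then slow down near the stop.

Request:
{"fn": "move_arm", "kwargs": {"rows": [{"dp": [0.016,0,0],"yaw": 0},{"dp": [0.016,0,0],"yaw": 0},{"dp": [0.016,0,0],"yaw": 0},{"dp": [0.016,0,0],"yaw": 0},{"dp": [0.016,0,0],"yaw": 0},{"dp": [0.016,0,0],"yaw": 0},{"dp": [0.016,0,0],"yaw": 0},{"dp": [0.016,0,0],"yaw": 0},{"dp": [0.012,0,0],"yaw": 0},{"dp": [0.008,0,0],"yaw": 0},{"dp": [0,0,0],"yaw": 0}]}}

```text
time_s: 4.9
eef_pos: [0.6015, -0.101, 0.0693]
tool_rot: [[0.993, 0.0, -0.121], [0.121, -0.0, 0.993], [0.0, -1.0, -0.0]]
contact_force: [-0.1, -0.5, 0.0]
gripper_width: -0.0003
```

```bash
cat > pan.py <<'E'
from st import *
import sys
f=bot.grab_frame("scene"); im=f["img"]; hsv=cv2.cvtColor(im,cv2.COLOR_RGB2HSV)
m=((hsv[:,:,0]>10)&(hsv[:,:,0]<25)&(hsv[:,:,1]>150)).astype(np.uint8); m[:200]=0;m[320:]=0;m[:,:240]=0;m[:,400:]=0
if len(sys.argv)>1: save(f,sys.argv[1],(220,180,400,320),4)
E
python3 pan.py t2.png
```

```text
t 4.9 world [ 0.6015 -0.101   0.0693] shield [-0.031  -0.0657] head 0.1217 F_sh [-0.19 -0.49] Fz 0.02 w -0.0002682370118434291
```

View pics/t2.png

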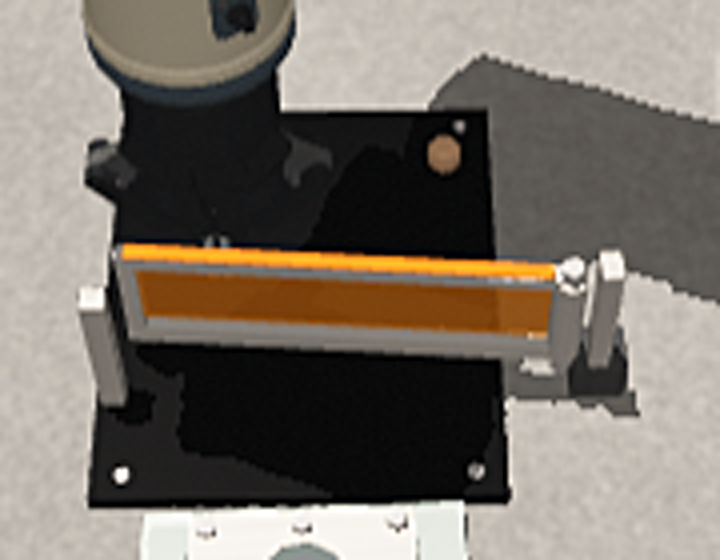

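From the back, the panel is nearly shut, with its free end still ahead of the stop post at (100,345). I'll creep the rest.

Request:
{"fn": "move_arm", "kwargs": {"rows": [{"dp": [0.004,0,0],"yaw": 0},{"dp": [0.004,0,0],"yaw": 0},{"dp": [0.004,0,0],"yaw": 0},{"dp": [0.004,0,0],"yaw": 0},{"dp": [0.002,0,0],"yaw": 0},{"dp": [0.002,0,0],"yaw": 0},{"dp": [0,0,0],"yaw": 0}]}}

```text
time_s: 5.82
eef_pos: [0.6113, -0.0998, 0.0693]
tool_rot: [[0.993, 0.0, -0.121], [0.121, 0.0, 0.993], [0.0, -1.0, -0.0]]
contact_force: [-0.8, -0.7, 0.8]
gripper_width: 0.0001
```

```bash
python3 st.py
```

```text
t 5.825 world [ 0.6113 -0.0998  0.0693] shield [-0.0211 -0.0657] head 0.1216 F_sh [-0.89 -0.59] Fz 0.81 w 9.121958954005708e-05
```

Request:
{"fn": "move_arm", "kwargs": {"rows": [{"dp": [0.002,0,0],"yaw": 0},{"dp": [0.002,0,0],"yaw": 0},{"dp": [0,0,0],"yaw": 0}]}}

```text
time_s: 6.2
eef_pos: [0.6133, -0.0996, 0.0693]
tool_rot: [[0.993, 0.0, -0.121], [0.121, -0.0, 0.993], [0.0, -1.0, -0.0]]
contact_force: [-0.0, 0.8, 0.6]
gripper_width: 0.0001
```

Request:
{"fn": "move_arm", "kwargs": {"rows": [{"dp": [0.002,0,0],"yaw": 0},{"dp": [0,0,0],"yaw": 0}]}}

```text
time_s: 6.45
eef_pos: [0.6143, -0.0994, 0.0693]
tool_rot: [[0.993, 0.0, -0.121], [0.121, -0.0, 0.993], [0.0, -1.0, -0.0]]
contact_force: [0.3, 0.2, -0.2]
gripper_width: -0.0001
```

Request:
{"fn": "move_arm", "kwargs": {"rows": [{"dp": [0.001,0,0],"yaw": 0},{"dp": [0,0,0],"yaw": 0}]}}

```text
time_s: 6.7
eef_pos: [0.6147, -0.0994, 0.0693]
tool_rot: [[0.993, 0.0, -0.121], [0.121, -0.0, 0.993], [0.0, -1.0, -0.0]]
contact_force: [0.3, 0.0, -0.5]
gripper_width: 0.0002
```

Request:
{"fn": "move_arm", "kwargs": {"rows": [{"dp": [0.001,0,0],"yaw": 0},{"dp": [0.001,0,0],"yaw": 0},{"dp": [0,0,0],"yaw": 0}]}}

```text
time_s: 7.08
eef_pos: [0.6157, -0.0992, 0.0693]
tool_rot: [[0.993, 0.0, -0.121], [0.121, -0.0, 0.993], [0.0, -1.0, -0.0]]
contact_force: [-0.3, 0.1, 0.3]
gripper_width: -0.0004
```

Request:
{"fn": "move_arm", "kwargs": {"rows": [{"dp": [0.001,0,0],"yaw": 0},{"dp": [0,0,0],"yaw": 0}]}}

```text
time_s: 7.32
eef_pos: [0.6161, -0.0992, 0.0693]
tool_rot: [[0.993, -0.0, -0.121], [0.121, 0.0, 0.993], [-0.0, -1.0, 0.0]]
contact_force: [-1.2, -0.5, 1.6]
gripper_width: -0.0001
```

```bash
python3 pan.py t3.png
```

```text
t 7.325 world [ 0.6161 -0.0992  0.0693] shield [-0.0163 -0.0657] head 0.1216 F_sh [-1.24 -0.34] Fz 1.58 w -6.32268997170813e-05
```

View pics/t3.png

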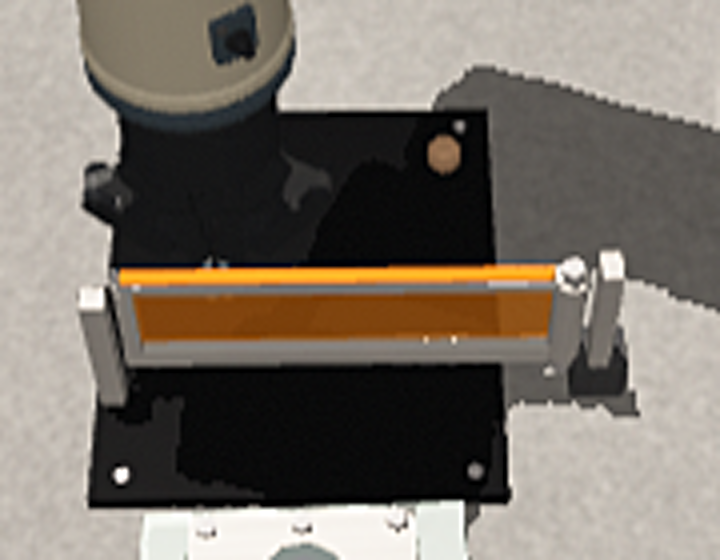

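The panel appears to be at the stop post or just short of it. I'll take a few 0.5 mm steps until the force clearly shows contact.

Request:
{"fn": "move_arm", "kwargs": {"rows": [{"dp": [0.001,0,0],"yaw": 0},{"dp": [0,0,0],"yaw": 0}]}}

```text
time_s: 7.62
eef_pos: [0.6161, -0.0992, 0.0692]
tool_rot: [[0.993, -0.001, -0.121], [0.121, 0.0, 0.993], [-0.001, -1.0, 0.0]]
contact_force: [-5.6, -1.5, 3.6]
gripper_width: -0.0
```

Request:
{"fn": "move_arm", "kwargs": {"rows": [{"dp": [0.001,0,0],"yaw": 0},{"dp": [0,0,0],"yaw": 0}]}}

```text
time_s: 7.88
eef_pos: [0.6161, -0.0992, 0.0692]
tool_rot: [[0.993, -0.002, -0.121], [0.121, 0.0, 0.993], [-0.002, -1.0, 0.0]]
contact_force: [-8.0, -2.3, 4.6]
gripper_width: -0.0001
```

Request:
{"fn": "move_arm", "kwargs": {"rows": [{"dp": [0.001,0,0],"yaw": 0},{"dp": [0,0,0],"yaw": 0}]}}

```text
time_s: 8.12
eef_pos: [0.6161, -0.0992, 0.0692]
tool_rot: [[0.993, -0.003, -0.121], [0.121, 0.0, 0.993], [-0.003, -1.0, 0.0]]
contact_force: [-10.2, -2.7, 7.6]
gripper_width: 0.0001
```

The panel is firmly at its stop: the tool didn't move and the force rose to 10 N. The contact x of -16.3 mm confirms the shield frame. I'll back off, lift, and go over the wedge.

Request:
{"fn": "move_arm", "kwargs": {"rows": [{"dp": [-0.02,0,0],"yaw": 0},{"dp": [-0.06,0,0],"yaw": 0},{"dp": [-0.06,0,0],"yaw": 0},{"dp": [-0.06,0,0],"yaw": 0},{"dp": [0,-0.1,0],"yaw": 0},{"dp": [0,-0.1,0],"yaw": 0},{"dp": [0,-0.1,0],"yaw": 0}]}}

```text
time_s: 9.0
eef_pos: [0.518, -0.1111, 0.221]
tool_rot: [[0.993, 0.001, -0.121], [0.121, -0.0, 0.993], [0.001, -1.0, -0.0]]
contact_force: [0.8, 0.3, -1.0]
gripper_width: 0.0
```

Request:
{"fn": "move_arm", "kwargs": {"rows": [{"dp": [-0.062,0,-0.0862],"yaw": 0},{"dp": [-0.062,0,-0.0862],"yaw": 0},{"dp": [-0.062,0,-0.0862],"yaw": 0},{"dp": [-0.062,0,-0.0862],"yaw": 0},{"dp": [-0.062,0,-0.0862],"yaw": 0},{"dp": [0,0,0],"yaw": 0.0269},{"dp": [0,0,0],"yaw": 0.0269},{"dp": [0,0,0],"yaw": 0}], "hand": 1}}

```text
time_s: 10.0
eef_pos: [0.3904, -0.3439, 0.2193]
tool_rot: [[0.999, 0.0, 0.047], [-0.047, -0.0, 0.999], [0.0, -1.0, -0.0]]
contact_force: [0.3, -0.0, 0.5]
gripper_width: 0.0856
```

```bash
python3 pan.py
python3 - <<'E'
from h import *
f=bot.grab_frame("wrist"); save(f,"t4.png",None,1.1)
s=bot.read_state(); T=np.array(s["tool_rot"]); d=np.array([.3893,-.344,.02])-s["eef_pos"]; print(T.T@d/.5)
E
```

```text
t 10.0 world [ 0.3904 -0.3439  0.2193] shield [-0.2699 -0.2812] head -0.0473 F_sh [ 0.32 -0.05] Fz 0.49 w 0.08561760327118323
[-0.00275166  0.39863334 -0.00065253]
```

View pics/t4.png

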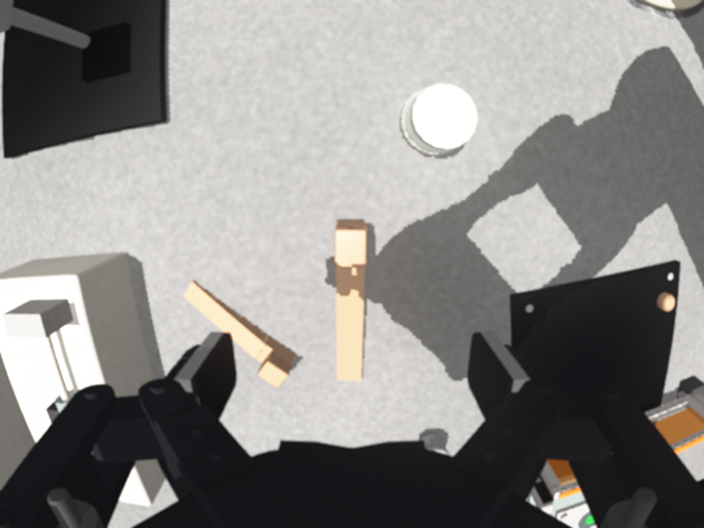

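The wrist view shows the wedge (350,220–380) midway between the fingers and aligned with the tool. I'll descend and grip.

Request:
{"fn": "move_arm", "kwargs": {"rows": [{"dp": [-0.003,0.09,0],"yaw": 0},{"dp": [0,0.09,0],"yaw": 0},{"dp": [0,0.09,0],"yaw": 0},{"dp": [0,0.07,0],"yaw": 0},{"dp": [0,0.04,0],"yaw": 0},{"dp": [0,0.016,0],"yaw": 0},{"dp": [0,0,0],"yaw": 0}]}}

```text
time_s: 10.98
eef_pos: [0.3893, -0.3437, 0.0214]
tool_rot: [[0.999, -0.0, 0.046], [-0.046, 0.0, 0.999], [-0.0, -1.0, 0.0]]
contact_force: [0.9, 0.6, 0.3]
gripper_width: 0.0855
```

Request:
{"fn": "move_arm", "kwargs": {"rows": [{"dp": [0,0,0],"yaw": 0},{"dp": [0,0,0],"yaw": 0},{"dp": [0,0,0],"yaw": 0},{"dp": [0,0,0],"yaw": 0},{"dp": [0,0,0],"yaw": 0},{"dp": [0,0,0],"yaw": 0}], "hand": -1, "newtons": 40}}

```text
time_s: 11.72
eef_pos: [0.3893, -0.3439, 0.0216]
tool_rot: [[0.999, 0.0, 0.047], [-0.047, -0.0, 0.999], [0.0, -1.0, -0.0]]
contact_force: [0.5, -0.5, 5.4]
gripper_width: 0.0234
```

The wedge is gripped at 23.4 mm width. I'll lift it, turn to the shield heading, and carry it in front of the panel.

Request:
{"fn": "move_arm", "kwargs": {"rows": [{"dp": [0,-0.06,0],"yaw": 0},{"dp": [0,-0.09,0],"yaw": 0},{"dp": [0,-0.06,0],"yaw": 0},{"dp": [0,0,0],"yaw": -0.0269},{"dp": [0,0,0],"yaw": -0.0269},{"dp": [0,0,0],"yaw": 0}]}}

```text
time_s: 12.48
eef_pos: [0.3891, -0.3437, 0.1263]
tool_rot: [[0.993, -0.0, -0.121], [0.121, 0.0, 0.993], [-0.0, -1.0, 0.0]]
contact_force: [0.0, -0.1, -1.8]
gripper_width: 0.0232
```

Request:
{"fn": "move_arm", "kwargs": {"rows": [{"dp": [0.03,0,0.063],"yaw": 0},{"dp": [0.03,0,0.063],"yaw": 0},{"dp": [0.03,0,0.063],"yaw": 0},{"dp": [0.03,0,0.063],"yaw": 0},{"dp": [0.03,0,0.063],"yaw": 0},{"dp": [0.03,0,0.063],"yaw": 0},{"dp": [0.03,0,0.063],"yaw": 0},{"dp": [0,0,0],"yaw": 0}]}}

```text
time_s: 13.48
eef_pos: [0.467, -0.1103, 0.1262]
tool_rot: [[0.993, -0.0, -0.122], [0.122, 0.0, 0.993], [-0.0, -1.0, 0.0]]
contact_force: [-0.4, -0.2, -0.9]
gripper_width: 0.0236
```

```bash
python3 pan.py t5.png
```

```text
t 13.475 world [ 0.467  -0.1103  0.1262] shield [-0.1656 -0.0587] head 0.1219 F_sh [-0.39 -0.14] Fz -0.89 w 0.023621881165815237
```

View pics/t5.png

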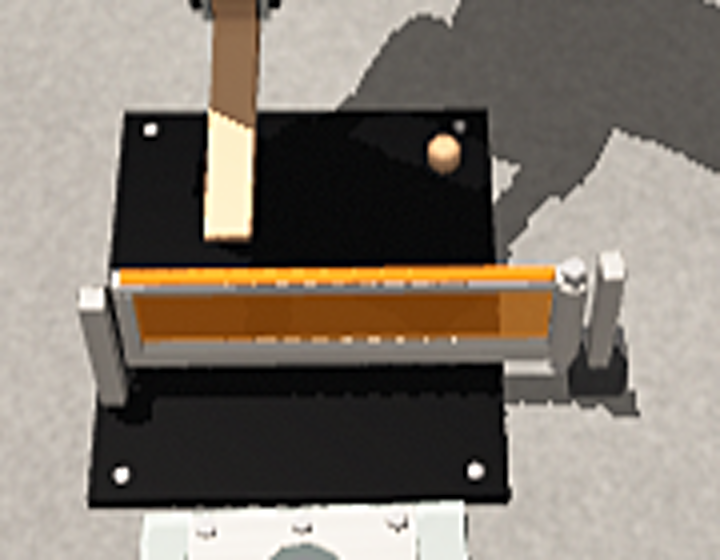

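The wedge is held straight, with its nose at (228,238) in front of the shut panel, over the half away from the hinge. I'll lower to just above the sill, then feel for it.

Request:
{"fn": "move_arm", "kwargs": {"rows": [{"dp": [0,0.06,0],"yaw": 0},{"dp": [0,0.06,0],"yaw": 0},{"dp": [0,0.04,0],"yaw": 0},{"dp": [0,0.016,0],"yaw": 0},{"dp": [0,0,0],"yaw": 0},{"dp": [0,0,0],"yaw": 0}]}}

```text
time_s: 14.28
eef_pos: [0.467, -0.1125, 0.0389]
tool_rot: [[0.993, 0.001, -0.121], [0.121, -0.0, 0.993], [0.001, -1.0, -0.001]]
contact_force: [0.7, -0.3, -2.2]
gripper_width: 0.0238
```

Request:
{"fn": "move_arm", "kwargs": {"rows": [{"dp": [0,0.002,0],"yaw": 0},{"dp": [0,0.002,0],"yaw": 0},{"dp": [0,0.002,0],"yaw": 0},{"dp": [0,0,0],"yaw": 0}]}}

```text
time_s: 14.78
eef_pos: [0.4666, -0.1121, 0.0352]
tool_rot: [[0.993, -0.0, -0.121], [0.121, 0.0, 0.993], [-0.0, -1.0, 0.0]]
contact_force: [-1.2, -0.2, -0.7]
gripper_width: 0.0237
```

Request:
{"fn": "move_arm", "kwargs": {"rows": [{"dp": [0,0.002,0],"yaw": 0},{"dp": [0,0.002,0],"yaw": 0},{"dp": [0,0,0],"yaw": 0}]}}

```text
time_s: 15.15
eef_pos: [0.4666, -0.1121, 0.0332]
tool_rot: [[0.993, -0.0, -0.121], [0.121, 0.0, 0.993], [-0.0, -1.0, 0.0]]
contact_force: [0.0, 0.5, -2.0]
gripper_width: 0.0235
```

Request:
{"fn": "move_arm", "kwargs": {"rows": [{"dp": [0,0.002,0],"yaw": 0},{"dp": [0,0.002,0],"yaw": 0},{"dp": [0,0,0],"yaw": 0}]}}

```text
time_s: 15.52
eef_pos: [0.4666, -0.1122, 0.0312]
tool_rot: [[0.993, -0.0, -0.121], [0.121, 0.0, 0.993], [-0.0, -1.0, 0.0]]
contact_force: [0.2, 0.4, -1.2]
gripper_width: 0.0235
```

Request:
{"fn": "move_arm", "kwargs": {"rows": [{"dp": [0,0.002,0],"yaw": 0},{"dp": [0,0.001,0],"yaw": 0},{"dp": [0,0,0],"yaw": 0}]}}

```text
time_s: 15.9
eef_pos: [0.4667, -0.1123, 0.0308]
tool_rot: [[0.993, 0.001, -0.121], [0.121, -0.0, 0.993], [0.001, -1.0, -0.001]]
contact_force: [-6.4, -0.1, 28.7]
gripper_width: 0.0232
```

Request:
{"fn": "move_arm", "kwargs": {"rows": [{"dp": [0,0.001,0],"yaw": 0},{"dp": [0,0.001,0],"yaw": 0},{"dp": [0,0,0],"yaw": 0}]}}

```text
time_s: 16.27
eef_pos: [0.4668, -0.1124, 0.0307]
tool_rot: [[0.993, 0.002, -0.121], [0.121, -0.001, 0.993], [0.002, -1.0, -0.001]]
contact_force: [-10.8, 0.2, 54.8]
gripper_width: 0.0234
```

Request:
{"fn": "move_arm", "kwargs": {"rows": [{"dp": [0,0.001,0],"yaw": 0},{"dp": [0,0.001,0],"yaw": 0},{"dp": [0,0,0],"yaw": 0}]}}

```text
time_s: 16.65
eef_pos: [0.467, -0.1124, 0.03]
tool_rot: [[0.993, 0.002, -0.121], [0.121, -0.001, 0.993], [0.002, -1.0, -0.001]]
contact_force: [-12.0, 2.5, 64.2]
gripper_width: 0.0234
```

Sill contact came at TCP z of about 30.8 mm, so the sill top is about 9 mm and the gap about 15 mm. I pressed harder than I meant to, so I'll relieve it now.

Request:
{"fn": "move_arm", "kwargs": {"rows": [{"dp": [0,-0.005,0],"yaw": 0},{"dp": [0,0,0],"yaw": 0}]}}

```text
time_s: 16.9
eef_pos: [0.4668, -0.1122, 0.0304]
tool_rot: [[0.993, 0.0, -0.121], [0.121, -0.0, 0.993], [0.0, -1.0, -0.0]]
contact_force: [0.2, 0.3, -0.8]
gripper_width: 0.0233
```

```bash
python3 st.py
```

```text
t 16.9 world [ 0.4668 -0.1122  0.0304] shield [-0.166  -0.0605] head 0.1216 F_sh [0.22 0.32] Fz -0.8 w 0.023332907576766388
```

Request:
{"fn": "move_arm", "kwargs": {"rows": [{"dp": [0.01,-0.001,0],"yaw": 0},{"dp": [0.018,0,0],"yaw": 0},{"dp": [0.018,0,0],"yaw": 0},{"dp": [0.018,0,0],"yaw": 0},{"dp": [0.014,0,0],"yaw": 0},{"dp": [0.004,0,0],"yaw": 0},{"dp": [0,0,0],"yaw": 0}]}}

```text
time_s: 17.77
eef_pos: [0.5073, -0.1071, 0.0307]
tool_rot: [[0.993, -0.0, -0.121], [0.121, 0.0, 0.993], [-0.0, -1.0, 0.0]]
contact_force: [-0.7, 0.5, -0.8]
gripper_width: 0.0234
```

Request:
{"fn": "move_arm", "kwargs": {"rows": [{"dp": [0,0.0015,0],"yaw": 0},{"dp": [0,0,0],"yaw": 0}]}}

```text
time_s: 18.02
eef_pos: [0.5071, -0.1072, 0.0302]
tool_rot: [[0.993, -0.0, -0.121], [0.121, 0.0, 0.993], [-0.0, -1.0, 0.0]]
contact_force: [-1.7, 0.4, 3.3]
gripper_width: 0.0234
```

```bash
python3 st.py
```

```text
t 18.025 world [ 0.5071 -0.1072  0.0302] shield [-0.1254 -0.0604] head 0.1215 F_sh [-1.65  0.62] Fz 3.3 w 0.02343485814832058
```

Request:
{"fn": "move_arm", "kwargs": {"rows": [{"dp": [0,0,0],"yaw": 0},{"dp": [0,0,0],"yaw": 0},{"dp": [0,0,0],"yaw": 0},{"dp": [-0.03,0,0],"yaw": 0},{"dp": [-0.04,0,0],"yaw": 0},{"dp": [-0.03,0,0],"yaw": 0},{"dp": [0,0,0],"yaw": 0}], "hand": 0.1}}

```text
time_s: 18.9
eef_pos: [0.4564, -0.1133, 0.0301]
tool_rot: [[0.993, -0.001, -0.12], [0.12, 0.0, 0.993], [-0.001, -1.0, 0.001]]
contact_force: [1.1, -0.3, 0.3]
gripper_width: 0.0468
```

Request:
{"fn": "move_arm", "kwargs": {"rows": [{"dp": [0,0,0],"yaw": 0},{"dp": [0,0,0],"yaw": 0},{"dp": [0,0,0],"yaw": 0},{"dp": [0,0.016,0],"yaw": 0},{"dp": [0,0,0],"yaw": 0}], "hand": -1}}

```text
time_s: 19.52
eef_pos: [0.4574, -0.1131, 0.0214]
tool_rot: [[0.993, -0.001, -0.121], [0.121, 0.0, 0.993], [-0.001, -1.0, 0.0]]
contact_force: [-0.0, 0.3, 0.0]
gripper_width: 0.0002
```

```bash
python3 pan.py t6.png
```

```text
t 19.525 world [ 0.4574 -0.1131  0.0214] shield [-0.1755 -0.0602] head 0.1217 F_sh [0.   0.33] Fz 0.04 w 0.0002153565445175319
```

View pics/t6.png

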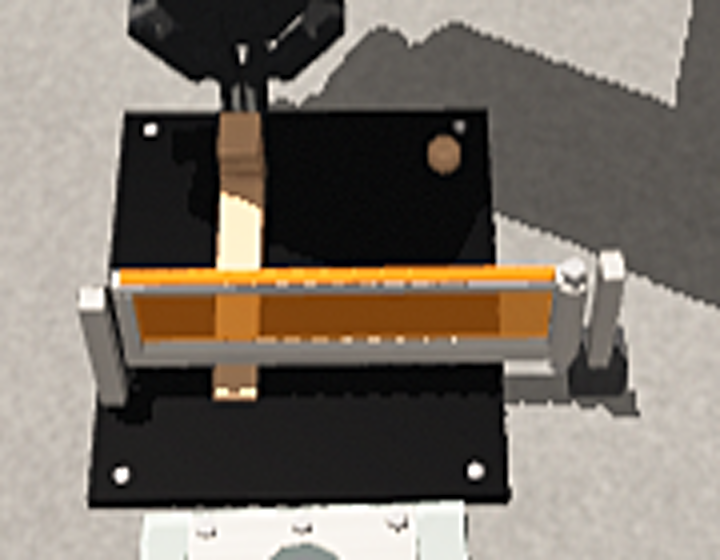

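The nose pokes out behind the panel at (236,393), and the fingers stand shut behind the heel. I'll push gently.

Request:
{"fn": "move_arm", "kwargs": {"rows": [{"dp": [0.018,0,0],"yaw": 0},{"dp": [0.018,0,0],"yaw": 0},{"dp": [0.01,0,0],"yaw": 0},{"dp": [0.008,0,0],"yaw": 0},{"dp": [0.008,0,0],"yaw": 0},{"dp": [0.008,0,0],"yaw": 0},{"dp": [0.008,0,0],"yaw": 0},{"dp": [0.006,0,0],"yaw": 0},{"dp": [0,0,0],"yaw": 0}]}}

```text
time_s: 20.7
eef_pos: [0.4997, -0.1082, 0.022]
tool_rot: [[0.993, 0.0, -0.121], [0.121, -0.0, 0.993], [0.0, -1.0, -0.0]]
contact_force: [-0.8, 1.0, 0.5]
gripper_width: 0.0002
```

```bash
python3 st.py
```

```text
t 20.7 world [ 0.4997 -0.1082  0.022 ] shield [-0.1329 -0.0605] head 0.1217 F_sh [-0.63  1.05] Fz 0.5 w 0.0001895844644837783
```

Request:
{"fn": "move_arm", "kwargs": {"rows": [{"dp": [0.002,0,0],"yaw": 0},{"dp": [0.002,0,0],"yaw": 0},{"dp": [0.002,0,0],"yaw": 0},{"dp": [0.002,0,0],"yaw": 0},{"dp": [0,0,0],"yaw": 0}]}}

```text
time_s: 21.32
eef_pos: [0.5035, -0.1077, 0.022]
tool_rot: [[0.993, 0.0, -0.121], [0.121, -0.0, 0.993], [0.0, -1.0, -0.0]]
contact_force: [0.1, -0.3, -0.3]
gripper_width: 0.0
```

Request:
{"fn": "move_arm", "kwargs": {"rows": [{"dp": [0.002,0,0],"yaw": 0},{"dp": [0.002,0,0],"yaw": 0},{"dp": [0.002,0,0],"yaw": 0},{"dp": [0,0,0],"yaw": 0}]}}

```text
time_s: 21.82
eef_pos: [0.5065, -0.1073, 0.022]
tool_rot: [[0.993, 0.0, -0.121], [0.121, -0.0, 0.993], [0.0, -1.0, -0.0]]
contact_force: [0.2, -0.3, -0.1]
gripper_width: -0.0
```

Request:
{"fn": "move_arm", "kwargs": {"rows": [{"dp": [0.002,0,0],"yaw": 0},{"dp": [0.002,0,0],"yaw": 0},{"dp": [0,0,0],"yaw": 0}]}}

```text
time_s: 22.2
eef_pos: [0.5084, -0.107, 0.022]
tool_rot: [[0.993, 0.0, -0.121], [0.121, -0.0, 0.993], [0.0, -1.0, -0.0]]
contact_force: [-1.2, -0.5, -0.5]
gripper_width: -0.0002
```

Request:
{"fn": "move_arm", "kwargs": {"rows": [{"dp": [0.002,0,0],"yaw": 0},{"dp": [0.002,0,0],"yaw": 0},{"dp": [0,0,0],"yaw": 0}]}}

```text
time_s: 22.58
eef_pos: [0.5092, -0.1066, 0.0218]
tool_rot: [[0.993, -0.002, -0.121], [0.121, 0.0, 0.993], [-0.002, -1.0, 0.001]]
contact_force: [-6.8, -1.6, 1.7]
gripper_width: 0.0
```

Request:
{"fn": "move_arm", "kwargs": {"rows": [{"dp": [0.002,0,0],"yaw": 0},{"dp": [0.002,0,0],"yaw": 0},{"dp": [0,0,0],"yaw": 0}]}}

```text
time_s: 22.95
eef_pos: [0.5097, -0.1062, 0.0217]
tool_rot: [[0.993, -0.005, -0.121], [0.121, 0.001, 0.993], [-0.005, -1.0, 0.002]]
contact_force: [-15.4, -2.8, 6.9]
gripper_width: 0.0002
```

Request:
{"fn": "move_arm", "kwargs": {"rows": [{"dp": [0.002,0,0],"yaw": 0},{"dp": [0,0,0],"yaw": 0}]}}

```text
time_s: 23.2
eef_pos: [0.51, -0.1057, 0.0213]
tool_rot: [[0.993, -0.006, -0.121], [0.121, 0.002, 0.993], [-0.006, -1.0, 0.002]]
contact_force: [-16.4, -0.6, 2.3]
gripper_width: 0.0001
```

Request:
{"fn": "move_arm", "kwargs": {"rows": [{"dp": [0.002,0,0],"yaw": 0},{"dp": [0,0,0],"yaw": 0}]}}

```text
time_s: 23.45
eef_pos: [0.5101, -0.1055, 0.0213]
tool_rot: [[0.993, -0.008, -0.122], [0.122, 0.002, 0.993], [-0.008, -1.0, 0.003]]
contact_force: [-22.4, -3.5, 6.6]
gripper_width: -0.0002
```

The push is about 22 N, which implies a remaining squeeze of 9 to 15 N at the given ratio, so I'll stop here. Backing off straight, then lifting clear.

Request:
{"fn": "move_arm", "kwargs": {"rows": [{"dp": [-0.004,0,0],"yaw": 0},{"dp": [-0.008,0,0],"yaw": 0},{"dp": [-0.03,0,0],"yaw": 0},{"dp": [-0.05,0,0],"yaw": 0},{"dp": [0,-0.08,0],"yaw": 0},{"dp": [0,-0.1,0],"yaw": 0},{"dp": [0,-0.1,0],"yaw": 0},{"dp": [-0.06,0,0],"yaw": 0},{"dp": [-0.06,0,0],"yaw": 0},{"dp": [0,0,0],"yaw": 0}]}}

```text
time_s: 24.7
eef_pos: [0.4068, -0.119, 0.1621]
tool_rot: [[0.993, -0.001, -0.12], [0.12, 0.0, 0.993], [-0.001, -1.0, 0.0]]
contact_force: [0.0, 0.8, -0.3]
gripper_width: 0.0001
```

```bash
python3 pan.py t7.png
python3 - <<'E'
from h import *
import pickle
R,o,th=pickle.load(open("sh.pkl","rb"))
g=bot.grab_frame("scene"); hsv=cv2.cvtColor(g["img"],cv2.COLOR_RGB2HSV)
m=((hsv[:,:,0]>4)&(hsv[:,:,0]<22)&(hsv[:,:,1]>40)&(hsv[:,:,2]>110)).astype(np.uint8)
m[:272]=0;m[312:]=0;m[:,:250]=0;m[:,340:]=0
c=max(cv2.findContours(m,0,1)[0],key=cv2.contourArea)
u0,v0,w,h=cv2.boundingRect(c); print("nose blob",u0,v0,w,h)
for u in(u0,u0+w/2,u0+w): print(np.round(R.T@(onz(g,u,v0+h,.0092)[:2]-o),4))
E
```

```text
t 24.7 world [ 0.4068 -0.119   0.1621] shield [-0.2264 -0.06  ] head 0.1206 F_sh [0.1  0.82] Fz -0.33 w 0.0001414657318705497
nose blob 274 272 11 9
[ 0.0214 -0.0708]
[ 0.0215 -0.0586]
[ 0.0217 -0.0465]
```

View pics/t7.png

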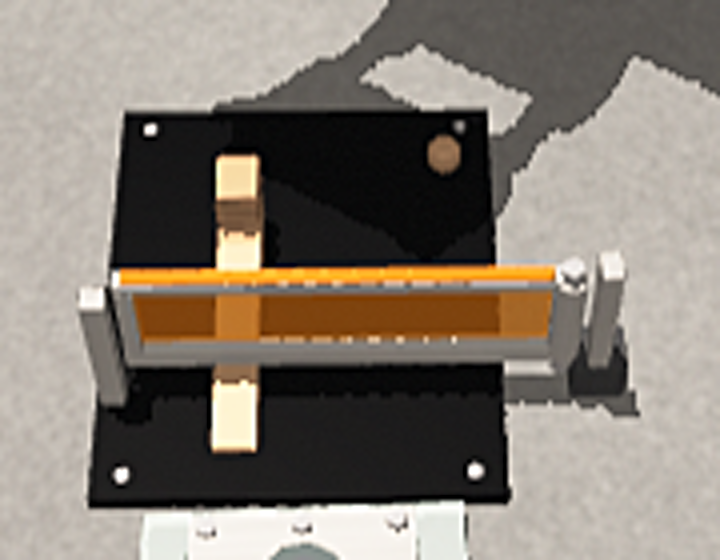

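The wedge stayed in, square to the panel, with its nose at (234,452) in the crop, which is about 50 mm behind the panel. The panel is shut and the fitting hasn't moved. The force rose more steeply with travel than the task's 3–5 N/mm. I'll re-approach and check the jam by force against position, held steady and below the earlier peak.

Request:
{"fn": "move_arm", "kwargs": {"rows": [{"dp": [0,0.1,0],"yaw": 0},{"dp": [0,0.1,0],"yaw": 0},{"dp": [0,0.08,0],"yaw": 0},{"dp": [0.05,0,0],"yaw": 0},{"dp": [0.06,0,0],"yaw": 0},{"dp": [0.05,0,0],"yaw": 0},{"dp": [0.03,0,0],"yaw": 0},{"dp": [0,0,0],"yaw": 0},{"dp": [0,0,0],"yaw": 0}]}}

```text
time_s: 25.92
eef_pos: [0.5024, -0.1076, 0.0218]
tool_rot: [[0.993, -0.001, -0.121], [0.121, 0.0, 0.993], [-0.001, -1.0, 0.0]]
contact_force: [0.3, 0.4, -0.3]
gripper_width: 0.0005
```

```bash
python3 st.py; python3 -c "
from st import *
g=bot.grab_frame('scene')
print('nose',R.T@(onz(g,278.5,293.2,.0095)[:2]-o))"
```

```text
t 25.925 world [ 0.5024 -0.1076  0.0218] shield [-0.1301 -0.0602] head 0.1215 F_sh [0.34 0.37] Fz -0.29 w 0.0005136147994724439
t 25.925 world [ 0.5024 -0.1076  0.0218] shield [-0.1301 -0.0602] head 0.1215 F_sh [0.34 0.37] Fz -0.29 w 0.0005136147994724439
nose [ 0.05231661 -0.05965422]
```

Request:
{"fn": "move_arm", "kwargs": {"rows": [{"dp": [0.005,0,0],"yaw": 0},{"dp": [0.005,0,0],"yaw": 0},{"dp": [0.002,0,0],"yaw": 0},{"dp": [0,0,0],"yaw": 0},{"dp": [0,0,0],"yaw": 0}]}}

```text
time_s: 26.6
eef_pos: [0.5093, -0.1069, 0.022]
tool_rot: [[0.993, -0.0, -0.121], [0.121, 0.0, 0.993], [-0.0, -1.0, 0.0]]
contact_force: [0.1, -0.6, -0.2]
gripper_width: -0.0004
```

Request:
{"fn": "move_arm", "kwargs": {"rows": [{"dp": [0.002,0,0],"yaw": 0},{"dp": [0,0,0],"yaw": 0},{"dp": [0,0,0],"yaw": 0}]}}

```text
time_s: 26.98
eef_pos: [0.5103, -0.1068, 0.022]
tool_rot: [[0.993, -0.0, -0.121], [0.121, 0.0, 0.993], [-0.0, -1.0, 0.0]]
contact_force: [-0.6, -0.2, -0.4]
gripper_width: 0.0
```

Request:
{"fn": "move_arm", "kwargs": {"rows": [{"dp": [0.002,0,0],"yaw": 0},{"dp": [0,0,0],"yaw": 0},{"dp": [0,0,0],"yaw": 0}]}}

```text
time_s: 27.35
eef_pos: [0.5103, -0.1065, 0.0219]
tool_rot: [[0.993, -0.002, -0.121], [0.121, 0.0, 0.993], [-0.002, -1.0, 0.001]]
contact_force: [-6.4, -1.5, 1.4]
gripper_width: 0.0002
```

On retouch the wedge sat exactly where I left it (TCP x 0.5103). It took 6 N without moving, so it is jammed and did not spring back. The force balance at the 22 N push puts the panel load at roughly 9 to 14 N, and more push would risk the 18 N limit. I'll retreat, check the panel and bystanders, and hand in.

Request:
{"fn": "move_arm", "kwargs": {"rows": [{"dp": [-0.004,0,0],"yaw": 0},{"dp": [-0.008,0,0],"yaw": 0},{"dp": [-0.03,0,0],"yaw": 0},{"dp": [-0.06,0,0],"yaw": 0},{"dp": [-0.06,0,0],"yaw": 0},{"dp": [-0.06,0,0],"yaw": 0},{"dp": [0,-0.1,0],"yaw": 0},{"dp": [0,-0.1,0],"yaw": 0},{"dp": [0,-0.1,0],"yaw": 0},{"dp": [0,0,0],"yaw": 0},{"dp": [0,0,0],"yaw": 0}]}}

```text
time_s: 28.72
eef_pos: [0.4003, -0.12, 0.1717]
tool_rot: [[0.993, -0.0, -0.121], [0.121, 0.0, 0.993], [-0.0, -1.0, 0.0]]
contact_force: [0.7, 0.4, 0.1]
gripper_width: 0.0
```

```bash
python3 st.py
python3 - <<'E'
from h import *
import pickle
F=pickle.load(open("F0.pkl","rb")); a=F["scene"]["img"]; g=bot.grab_frame("scene"); b=g["img"]
# bystander patches before/after in scene view: template shift
P=dict(objective=(192,242,214,270),fitting=(322,208,342,228),oil=(445,282,472,312),slidebox=(435,206,464,250),dish=(118,260,166,302),driver=(500,272,524,348))
for n,(x0,y0,x1,y1) in P.items():
    r=cv2.matchTemplate(b[y0-15:y1+15,x0-15:x1+15],a[y0:y1,x0:x1],cv2.TM_CCOEFF_NORMED); _,s,_,l=cv2.minMaxLoc(r); print(n,"shift px",l[0]-15,l[1]-15,"score",round(s,2))
c=cv2.imread("pics/t7.png"); d=cv2.resize(b[180:320,220:400,::-1],None,fx=4,fy=4,interpolation=cv2.INTER_CUBIC)
print("diff vs t7, panel+wedge zone", np.abs(c[260:460,90:600].astype(int)-d[260:460,90:600]).mean().round(2))
bot.job_done()
E
```

```text
t 28.725 world [ 0.4003 -0.12    0.1717] shield [-0.233  -0.0602] head 0.1214 F_sh [0.7  0.33] Fz 0.15 w 3.455548199132145e-05
objective shift px 0 0 score 1.0
fitting shift px 0 0 score 0.95
oil shift px 0 0 score 1.0
slidebox shift px 0 0 score 0.86
dish shift px 0 0 score 1.0
driver shift px 0 0 score 1.0
diff vs t7, panel+wedge zone 0.65
the job is handed in; nothing more can be done
```

I swung the panel shut, jammed the larger beige wedge under the half away from the hinge, backed the robot clear and handed the job in at about 29 s. The system gives no verdict, and I could not measure the remaining squeeze directly.

**Last checks**
- **Panel:** it closed against the stop with a push of about 10 N. The image after the last check push matches the one before it, so the panel still looks shut.
- **Wedge:** the nose is about 52 mm behind the panel's middle plane, at y of about -60 mm in the shield frame, lined up with the shield. When I touched it again with 6 N it did not move, so it had not sprung back.
- **Bystanders:** none of the six shifted in the scene view (0 px each).

**What disagreed or went less well**
- **Squeeze:** I stopped at a final push of about 22 N. By the task's ratio that leaves about 9 to 15 N. My own force balance gives about 14 N on the panel during the push.
- **Force rise:** the push grew by about 11 N per mm, steeper than the 3 to 5 N per mm you gave, and I did not find out why.
- **Sill contact:** while feeling for the sill with the wedge in the gripper I briefly pressed down with about 64 N. The wrist limit is 120 N, but the 40 N limit could matter if it counts loads through a held part.

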